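# Cycle the wall-plate press with its guarded pedal

## Robot

A 6-joint arm with a two-finger parallel gripper is mounted at the origin on the work surface. World frame = base frame: x ahead of the robot, y to its left, z up, the work surface at z = 0. Lengths are in m, angles in degrees, forces in N, time in s.
With the tool pointing down it reaches from about 0.375 to 0.9 m from the base axis. Payload 3.1 kg.
Tool frame: the origin (TCP) lies between the finger pads; the fingertips stand 22 mm ahead of it and the grasp point (between the pads) lies 3 mm ahead of it (bot.tip_extent is the distance from the TCP to the fingertips, in m); y points along the fingers, z is the direction in which the jaws open and shut, and the axes are right-handed (so a half turn about y gives the same grasp; the last joint's range is limited). The gripper opens to 87 mm and grips with 3 to 60 N. Pads are 19 mm wide; open, the fingers measure 117 mm over their backs; the gripper's body (75 mm by 190 mm) begins 51 mm behind the grasp point.
Start: joints at [-79.727, 30.224, 82.088, -0, 67.689, -10.227], TCP at [0.219, -0.585, 0.245] pointing down, gripper open.
Joint ranges: [-176.69, 176.69], [-43.24, 126.21], [12.49, 139.97], [-82, 262], [0, 151.66], [-163.58, 163.58]. Speed limits (degrees/s): [159.86, 159.86, 180, 180, 180, 180].

## Interface

Orientations are given as a 3x3 rotation matrix whose columns are the frame's x, y, z axes.
In Python, from rig import bot, eyes, models gives the robot as it stands. The module is installed in compiled form; this text tells all that it offers.
- The arm moves only by the tool arm_command, never from a script. Its arguments are lists of equal length, an entry for each row: "translation": the shift along the tool's x, y, z each as a share of 0.08 m, from -1 to 1, a list of three; "rotation": the turn, a rotation vector about the tool's x, y, z each as a share of 60 degrees, from -1 to 1, a list of three; "grip": the closure, from -1 (fully open) to 1 (shut), so that 0 is half open. In form: {"translation": [[x, y, z], ...], "rotation": [[rx, ry, rz], ...], "grip": [grip, ...]}. A call has 1 to 5 rows; each row is the pose to reach, as a shift and turn from the pose commanded when the call began, along the tool's axes at that moment; what a row does not reach only later rows make up. A row lasts 1/10 s, in which the tool goes at most 50 mm and 8.59 degrees, less where a joint would pass 70% of its speed; a pose out of reach is approached as far as the arm can. A call with a number of a shift or a turn outside -1 to 1 is refused whole. A call with a gripper value outside its range is refused whole. The fingers move at their own pace and stop on an object; the grip force is fixed at half the most. Time passes only in rows, so rows that repeat a pose let the fingers close. It gives the time, the measured TCP pose, the force and the opening at its end, in the units of the state.
- bot.read_state(): the state, without advancing time (a new reading comes with each control period).
- eyes.capture(name): name is "scene" or "top"; returns a dict with "image" (400x640x3 uint8, blue, green, red), "mtx" (3x3 intrinsics, pixels), "rvec" (rotation vector, rad) and "tvec" (3), from world to camera coordinates, as OpenCV has them. Camera axes: x right, y down, z forward; pixel columns grow to the right and rows downward; lengths in m; the calibration is good to about 2 mm. A picture is of the moment at which its call begins. There is no depth.
- bot.hand_in(): hands the job in, once; it reports no verdict.
Trained networks look in the newest picture that a camera, given by its name, has taken for a name from the list of things; names that differ only in an ending like _2 or _b are one class to them, and where a whole thing is asked for, a point or a joint stands for the part that bears it (a point fixed in the world has none). Each returns a list of dicts, best first, with "conf" (0 to 1); they miss things now and then, are a little off and sometimes report something else, mostly with a low value. They report only what shows in the picture. A call takes as long as a camera call. They do not tell look-alikes from the thing itself.
- models.recognise(camera, thing): "extent" ([left, top, right, bottom] as shares, 0 to 1, of the picture: columns of its width, rows of its height, round what is visible of it).
- models.spot_point(camera, thing): "point" ([column, row] as shares, 0 to 1, of the picture: columns of its width, rows of its height: a listed point, or the origin of a listed thing).
The state is a dict: "time_s": time; "joint_positions": joint angles; "qvel": joint speeds; "tau": joint torques, N m; "position": TCP position; "tcp_rot": TCP orientation; "force": force on the tool from outside, world axes, zero at the start; "moment": the same for the moment, N m; "opening": opening from 0.0 (shut) to 1.0 (fully open).
Only numpy, scipy, OpenCV 4.12 (cv2) and the standard library are available. Lean on these libraries where they do the work, as an engineer would, in place of code of your own. Each camera call takes 0.05 s, during which the arm holds its last target. There are 200 camera calls.

## Task

Switch the bench press on by throwing the lever of its isolator box right over to its other stop. Then push the press pedal, under its bar guard, all the way down to its stop, hold it there for about a second and let it spring fully back up. Leave the lever thrown over, and do not shift or knock over the loose things on the bench.

Things in the scene. Friction and masses are not known exactly. Their poses are not given: they have to be found in the camera images.
- pedal_unit: Fixed pedal unit: dark steel base plate 250 x 150 x 12 mm with a hinged pedal under a guard of bars. Origin: centre of the underside, on the bench. Its x axis is level, from the heel (hinge) end, facing roughly the robot, to the toe end; z up. A grey valve body, top at z = 57 mm, fills x = 70 to 120 mm behind the toe. Bench in front and both sides of the pedal are open.
- pedal_hinge (a point): Middle of the pedal's hinge line, parallel to pedal_unit's y, at (-100, 0, 30) mm in its axes. The pedal plate runs from here to the toe: 155 long, 90 wide, 6 mm thick, plus a 3 mm rubber tread on its toe half; it rises 0.35 rad to the toe at rest, 0.05 rad at the stop.
- guard_front (a point): Middle of the guard's front cross bar, at (-20, 0, 220) mm in pedal_unit's axes. Guard: 8-10 mm bars; uprights at x = 105, y = +-68 mm carry a level roof at z = 220 reaching forward to this bar, more cross bars at x = 20, 62, 105. No room from straight above: reach in under this bar from the heel end, tool leaning 35 to 45 degrees, fingers pointing down and to the toe.
- pedal_pad (a point): Point on top of the pedal's rubber tread, on its centre line, 115 mm from the hinge; the place to press. It moves with the pedal: in pedal_unit's axes about (5, 0, 78) mm at rest and (14, 0, 45) mm at the stop.
- pedal (a joint): Pedal angle in rad: 0 at rest (up), grows as it is pressed, stop at 0.30. Sprung: at the pedal_pad point it takes about 5 N to start and 11 N at the stop (pressing nearer the hinge takes more); it springs back by itself. It drives the press's ram.
- isolator: Fixed isolator: grey box 120 x 90 x 65 mm on a 140 x 110 mm foot plate, with a lever on top between two cheeks (cheeks 50 mm long in x, up to z = 90 mm). Origin: centre of the underside, on the bench. The lever's hinge line is parallel to the box's y axis, at x = 0, z = 80 mm. The lever starts leaning to the box's -x side and is on when it leans to the +x side.
- lever_grip (a point): Centre of the lever's black cross grip (a round bar 20 mm thick, 60 mm long, parallel to the box's y axis), 80 mm from the hinge. In the isolator's axes it is at (-45, 0, 146) mm when off and (45, 0, 146) mm when on.
- lever (a joint): Lever angle in rad: 0 off (leaning 0.6 rad to the box's -x), 0.6 upright, 1.2 on (leaning 0.6 rad to +x). Over-centre: once well past upright it falls to the stop on that side and stays there; about 1 N at the grip moves it.
- jar: Loose bystander: small clear jar with grey cap, 48 mm in diameter, 65 mm high, standing between the pedal unit and the isolator. Origin: centre of underside.
- screwdriver: Loose bystander: screwdriver 170 mm long lying on the bench nearer the robot.
- adapter: Loose bystander: black power adapter 50 x 100 x 32 mm lying behind the task's things. Origin: centre of underside.
- mug: Loose bystander: white mug, 76 mm in diameter, 90 mm high, standing on the left. Origin: centre of underside.
There are look-alikes about, which are no part of the job. Leave any green or purple look-alike of the isolator alone.

How it is judged:
By the outcome, as a careful person would: the job done as asked, in the order asked, and still so for the second after the job is handed in, with the robot touching nothing.
It also fails if it takes over 58 s, if anything falls off the work surface, if the arm or the gripper's body presses on something with over 40 N, if the wrist force passes 120 N, or if a joint passes its speed limit or range.

## Working session

There is one attempt and no reset: what is moved stays moved. The work goes in short steps, Python scripts to look and compute and a tool call to move; the robot and the scene stay as the last step left them, time stands still between calls to the robot, and variables do not carry over. Pictures are saved under pics/ and viewed, about 8 in all and at most 12, crops included, and the job is handed in when it is done.

Besides the shell and the picture viewer there is one more tool, called after "Emit:" in YAML: its name, and indented under it one key for each argument. arm_command: Moves the arm, as the interface text tells. Shift numbers are shares of 0.08 m and turn numbers shares of 60 degrees, none past 1 either way. Its arguments: {"type":"object","properties":{"translation":{"type":"array"},"rotation":{"type":"array"},"grip":{"type":"array"}},"required":["translation","rotation","grip"]}

```bash
mkdir -p pics
cat > h.py <<'E'
import numpy as np, cv2
from rig import bot, eyes, models
def cap(n):
    return eyes.capture(n)
def proj(c,P):
    return cv2.projectPoints(np.float64(P).reshape(-1,1,3),c['rvec'],c['tvec'],c['mtx'],None)[0].reshape(-1,2)
def ray(c,uv):
    R=cv2.Rodrigues(c['rvec'])[0]; t=np.ravel(c['tvec'])
    d=R.T@np.linalg.inv(c['mtx'])@np.array([uv[0],uv[1],1.]); return -R.T@t,d
def atz(c,uv,z):
    o,d=ray(c,uv); return o+d*(z-o[2])/d[2]
E
python3 - <<'E'
from h import *
print(bot.read_state())
for n in ['scene','top']:
    c=cap(n); cv2.imwrite(f'pics/{n}0.png',c['image'])
    print(n,'cam at',ray(c,(320,200))[0].round(3))
    for t in ['pedal_unit','pedal_hinge','guard_front','pedal_pad','isolator','lever_grip','jar','screwdriver','adapter','mug']:
        r=[(np.round(np.array(d['point'])*[640,400],1).tolist(),round(d['conf'],2)) for d in models.spot_point(n,t)[:4]]
        z={'pedal_hinge':.03,'guard_front':.22,'pedal_pad':.078,'lever_grip':.146}.get(t,0)
        print(t,[(p,cf,atz(c,p,z).round(3).tolist()) for p,cf in r])
E
```

```text
{'time_s': 0.0, 'joint_positions': array([-7.97281917e+01,  3.02807426e+01,  8.21561062e+01, -1.36089502e-03,
        6.76882658e+01, -1.02256653e+01]), 'qvel': array([ 0.02388995,  0.00511319,  0.05151568, -0.0643523 , -0.00600158,
        0.10916204]), 'tau': array([ 8.50667675e-04, -4.40043139e+01, -1.76589167e+01,  6.33046031e-02,
        5.81518596e-02, -1.79606341e-04]), 'position': array([ 0.21876872, -0.58473443,  0.24355408]), 'tcp_rot': array([[-9.36684540e-01, -4.11007719e-04,  3.50174105e-01],
       [-3.50174155e-01,  2.14474392e-03, -9.36682156e-01],
       [-3.66050188e-04, -9.99997616e-01, -2.15287275e-03]]), 'force': array([0.18589485, 0.2545689 , 0.34574003]), 'moment': array([-0.01145941,  0.03619845, -0.0157482 ]), 'opening': 1.0013088032341817}
scene cam at [0.825 0.458 0.954]
pedal_unit [([246.1, 172.0], 0.83, [0.542, -0.182, 0.0])]
pedal_hinge [([275.3, 150.9], 0.67, [0.438, -0.166, 0.03])]
guard_front [([242.6, 116.8], 0.6, [0.511, -0.179, 0.22]), ([385.6, 347.0], 0.39, [0.648, 0.45, 0.22]), ([276.0, 151.8], 0.36, [0.518, -0.034, 0.22])]
pedal_pad [([242.3, 16
[... 671 characters left out ...]
-0.171, 0.0])]
pedal_hinge [([399.6, 231.6], 0.65, [0.44, -0.171, 0.03])]
guard_front [([417.0, 199.8], 0.88, [0.516, -0.178, 0.22])]
pedal_pad [([405.3, 193.0], 0.89, [0.547, -0.18, 0.078])]
isolator [([275.4, 270.2], 0.76, [0.328, 0.188, 0.0]), ([398.4, 194.2], 0.72, [0.551, -0.176, 0.0]), ([214.5, 312.1], 0.68, [0.208, 0.365, 0.0]), ([261.2, 190.0], 0.57, [0.564, 0.232, 0.0])]
lever_grip [([261.5, 291.6], 0.63, [0.285, 0.211, 0.146]), ([197.8, 344.2], 0.52, [0.153, 0.373, 0.146])]
jar [([337.9, 164.9], 0.8, [0.639, 0.003, 0.0])]
screwdriver [([342.6, 241.0], 0.86, [0.413, -0.009, 0.0])]
adapter [([372.7, 109.5], 0.55, [0.807, -0.103, 0.0])]
mug [([189.6, 180.1], 0.8, [0.594, 0.445, 0.0])]
```

View pics/scene0.png

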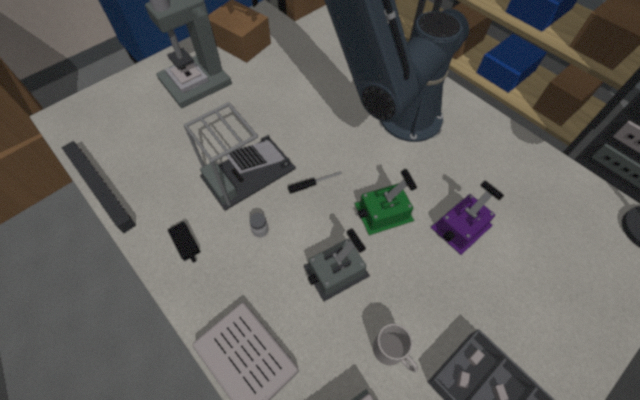

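View pics/top0.png

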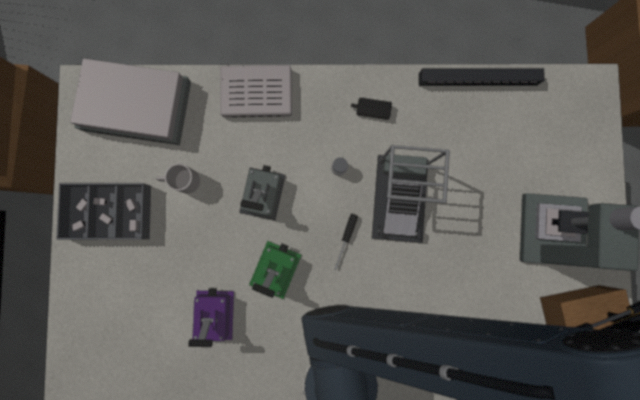

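The grey isolator is at about scene (337,270) and top (262,193), leaning toward the robot. The pedal unit is at scene (246,172) and top (400,197). Next I fit the yaws and check them by overlay.

```bash
cat > ov.py <<'E'
from h import *
def T(p,yaw,P):
    c,s=np.cos(yaw),np.sin(yaw); P=np.array(P,float)/1000
    return P@np.array([[c,s,0],[-s,c,0],[0,0,1]])+[p[0],p[1],0]
def rect(a,b,z): return [[-a,-b,z],[a,-b,z],[a,b,z],[-a,b,z],[-a,-b,z]]
PED=[rect(125,75,12),[[105,68,12],[105,68,220],[-20,68,220],[-20,-68,220],[105,-68,220],[105,-68,12]],[[-100,45,30],[-100,-45,30]],[[-8,0,78],[18,0,78]]]
def iso(g): return [rect(70,55,0),rect(60,45,65),[[g,-30,146],[g,30,146]]]
def draw(c,im,S,o,p,yaw,L,col):
    for l in L:
        q=((proj(c,T(p,yaw,l))-o+.5)*S).round().astype(int); cv2.polylines(im,[q.reshape(-1,1,2)],False,col,1,cv2.LINE_AA)
E
cat > t1.py <<'E'
from ov import *
import sys
pp,py,ip,iy=eval(sys.argv[1])
out=[]
for n,oP,oI in [('scene',(170,90),(285,215)),('top',(355,130),(215,140))]:
    c=cap(n)
    for o,L,p,y in [(oP,PED,pp,py),(oI,iso(-45),ip,iy)]:
        S=3; w,h=(130,95) if L is PED and 0 else (130,115) 
        im=cv2.resize(c['image'][o[1]:o[1]+h,o[0]:o[0]+w],None,fx=S,fy=S,interpolation=cv2.INTER_CUBIC)
        im=cv2.convertScaleAbs(im,alpha=1.5)
        if y is not None: draw(c,im,S,np.array(o),p,np.radians(y),L,(0,0,255))
        out.append(im[:290])
cv2.imwrite(sys.argv[2],np.vstack([np.hstack(out[:2]),np.hstack(out[2:])]))
E
python3 t1.py "((.545,-.174),-3,(.558,.234),-13)" pics/o1.png
```

```text
(no output)
```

View pics/o1.png

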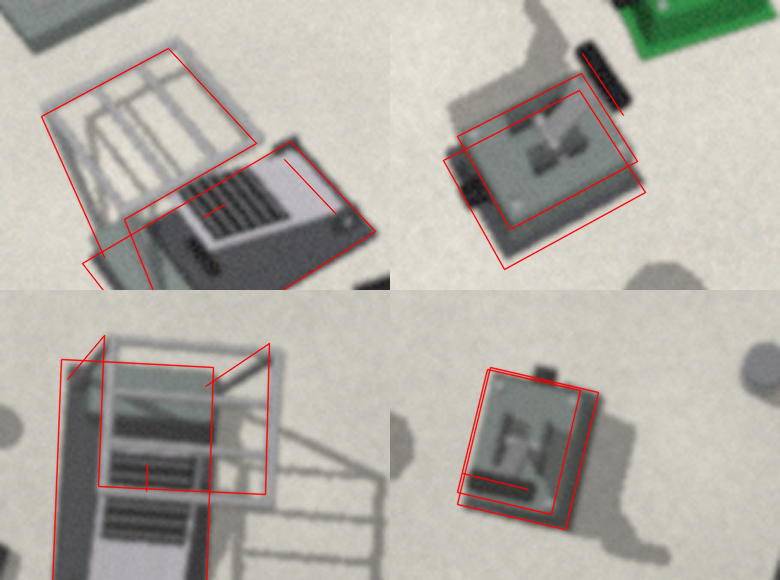

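Overlays fit within a few mm. Correcting: pedal unit (.542,-.179) yaw -3.5, isolator (.554,.231) yaw -12. Planning the lever moves.

```bash
cat > plan.py <<'E'
from ov import *
from scipy.spatial.transform import Rotation as Ro
IP,IY=(.554,.231),np.radians(-12); PP,PY=(.542,-.179),np.radians(-3.5)
def orient(yaw,lean):  # lean deg: fingers toward yaw direction
    f=np.array([np.cos(yaw),np.sin(yaw),0]);s,c=np.sin(np.radians(lean)),np.cos(np.radians(lean))
    y=s*f-np.array([0,0,c]); z=np.cross(np.array([0,0,-1.]),f)*-1
    z=np.array([np.sin(yaw),-np.cos(yaw),0]); return np.column_stack([np.cross(y,z),y,z])
def tcp(tip,R): return np.array(tip)-.022*R[:,1]
def plan(p,R,ways):
    for name,q,Q,n in ways:
        rv=Ro.from_matrix(R.T@Q).as_rotvec(); R0,p0=R,p
        for k in range(1,n+1):
            Rk=R0@Ro.from_rotvec(rv*k/n).as_matrix(); pk=p0+(q-p0)*k/n
            t=(R.T@(pk-p)/.08).round(2); r=(Ro.from_matrix(R.T@Rk).as_rotvec(degrees=True)/60).round(3)
            p=p+R@t*.08; R=R@Ro.from_rotvec(r*60,degrees=True).as_matrix()
            print(name,k,t.tolist(),r.tolist(),'->',p.round(3),'' if max(abs(t))<=1 else 'OVER')
    return p,R
def st():
    s=bot.read_state(); return np.array(s['position']),np.array(s['tcp_rot'])
E
python3 - <<'E'
from plan import *
p,R=st(); Q=orient(IY,0)
L=lambda x,z: tcp(T(IP,IY,[x,0,z]),Q)
plan(p,R,[('up',np.array([.36,-.40,.30]),R,2),('mid',np.array([.44,-.05,.30]),Q,4),('above',L(-88,278),Q,3),('down',L(-83,130),Q,2),('push',L(24,130),Q,3)])
E
```

```text
up 1 [-1.23, -0.35, -0.78] [0.0, 0.0, 0.0] -> [ 0.289 -0.492  0.273] OVER
up 2 [-1.23, -0.34, -0.77] [0.0, 0.0, 0.0] -> [ 0.36 -0.4   0.3 ] OVER
mid 1 [-0.62, -0.0, -0.94] [-0.0, 0.135, -0.0] -> [ 0.38  -0.312  0.3  ] 
mid 2 [-0.48, -0.0, -1.01] [-0.0, 0.136, -0.0] -> [ 0.4   -0.225  0.3  ] OVER
mid 3 [-0.33, -0.0, -1.08] [-0.0, 0.135, -0.0] -> [ 0.42  -0.137  0.3  ] OVER
mid 4 [-0.18, -0.0, -1.1] [-0.0, 0.136, -0.0] -> [ 0.44 -0.05  0.3 ] OVER
above 1 [0.15, -0.0, -1.25] [-0.0, -0.0, -0.0] -> [0.449 0.05  0.3  ] OVER
above 2 [0.15, -0.0, -1.24] [-0.0, -0.0, -0.0] -> [0.458 0.149 0.3  ] OVER
above 3 [0.14, -0.0, -1.25] [-0.0, -0.0, -0.0] -> [0.468 0.25  0.3  ] OVER
down 1 [-0.03, 0.92, 0.0] [-0.0, -0.0, -0.0] -> [0.471 0.249 0.226] 
down 2 [-0.03, 0.93, 0.0] [-0.0, -0.0, -0.0] -> [0.473 0.249 0.152] 
push 1 [-0.45, -0.0, 0.0] [-0.0, -0.0, -0.0] -> [0.508 0.241 0.152] 
push 2 [-0.44, -0.0, 0.0] [-0.0, -0.0, -0.0] -> [0.543 0.234 0.152] 
push 3 [-0.45, -0.0, 0.0] [-0.0, -0.0, -0.0] -> [0.578 0.226 0.152]
```

Emit:
arm_command:
  translation:
    - [-0.41, -0.2, -0.26]
    - [-0.82, -0.4, -0.52]
    - [-0.82, -0.4, -0.52]
  rotation:
    - [0, 0, 0]
    - [0, 0, 0]
    - [0, 0, 0]
  grip: [1, 1, 1]

```text
time_s: 1.5
position: [0.2685, -0.5205, 0.2787]
tcp_rot: [[-0.935, 0.002, 0.354], [-0.354, -0.001, -0.935], [-0.002, -1.0, 0.001]]
force: [0.8, -0.3, 0.6]
opening: 0.813
```

Emit:
arm_command:
  translation:
    - [-0.41, -0.1, -0.26]
    - [-0.82, -0.2, -0.52]
    - [-0.82, -0.2, -0.52]
  rotation:
    - [0, 0, 0]
    - [0, 0, 0]
    - [0, 0, 0]
  grip: [1, 1, 1]

```text
time_s: 1.8
position: [0.3147, -0.4584, 0.2935]
tcp_rot: [[-0.935, 0.001, 0.354], [-0.354, 0.001, -0.935], [-0.001, -1.0, -0.0]]
force: [-0.0, 0.2, -0.7]
opening: 0.545
```

Emit:
arm_command:
  translation:
    - [-0.41, -0.05, -0.26]
    - [-0.82, -0.1, -0.52]
    - [-0.82, -0.1, -0.52]
  rotation:
    - [0, 0, 0]
    - [0, 0, 0]
    - [0, 0, 0]
  grip: [1, 1, 1]

```text
time_s: 2.1
position: [0.361, -0.3971, 0.3008]
tcp_rot: [[-0.935, 0.001, 0.354], [-0.354, 0.001, -0.935], [-0.001, -1.0, -0.001]]
force: [-0.7, -0.7, 0.2]
opening: 0.263
```

Run:
```python
from plan import *
p,R=st(); print(p,bot.read_state()['time_s']); Q=orient(IY,0)
L=lambda x,z: tcp(T(IP,IY,[x,0,z]),Q)
plan(p,R,[('mid',np.array([.44,-.05,.30]),Q,5),('above',L(-88,278),Q,4),('down',L(-83,130),Q,2)])
```

```text
[ 0.36104382 -0.39705052  0.30081503] 2.1
mid 1 [-0.49, 0.0, -0.74] [0.0, 0.109, -0.0] -> [ 0.377 -0.328  0.301] 
mid 2 [-0.41, 0.01, -0.79] [0.0, 0.109, -0.0] -> [ 0.393 -0.258  0.3  ] 
mid 3 [-0.31, -0.0, -0.84] [0.001, 0.109, -0.0] -> [ 0.409 -0.189  0.3  ] 
mid 4 [-0.21, 0.0, -0.86] [-0.0, 0.109, -0.001] -> [ 0.424 -0.119  0.3  ] 
mid 5 [-0.11, 0.0, -0.88] [0.0, 0.109, 0.0] -> [ 0.44 -0.05  0.3 ] 
above 1 [0.11, 0.0, -0.93] [0.0, 0.0, 0.0] -> [0.446 0.024 0.3  ] 
above 2 [0.11, 0.0, -0.94] [0.0, 0.0, 0.0] -> [0.453 0.1   0.3  ] 
above 3 [0.1, 0.0, -0.93] [0.0, 0.0, 0.0] -> [0.461 0.174 0.3  ] 
above 4 [0.11, 0.0, -0.94] [0.0, 0.0, 0.0] -> [0.468 0.25  0.3  ] 
down 1 [-0.03, 0.93, 0.0] [0.0, 0.0, 0.0] -> [0.47  0.249 0.226] 
down 2 [-0.03, 0.92, 0.0] [0.0, 0.0, 0.0] -> [0.473 0.249 0.152]
```

Emit:
arm_command:
  translation:
    - [-0.25, 0, -0.37]
    - [-0.49, 0, -0.74]
    - [-0.49, 0, -0.74]
  rotation:
    - [0, 0.05, 0]
    - [0, 0.11, 0]
    - [0, 0.11, 0]
  grip: [1, 1, 1]

```text
time_s: 2.4
position: [0.3749, -0.3276, 0.3001]
tcp_rot: [[-0.97, -0.002, 0.242], [-0.242, 0.003, -0.97], [0.001, -1.0, -0.003]]
force: [-0.3, -0.8, -0.3]
opening: 0.032
```

Emit:
arm_command:
  translation:
    - [-0.2, 0, -0.4]
    - [-0.41, 0, -0.79]
    - [-0.41, 0, -0.79]
  rotation:
    - [0, 0.05, 0]
    - [0, 0.11, 0]
    - [0, 0.11, 0]
  grip: [1, 1, 1]

```text
time_s: 2.7
position: [0.3918, -0.2593, 0.3002]
tcp_rot: [[-0.992, -0.001, 0.129], [-0.129, 0.002, -0.992], [0.001, -1.0, -0.002]]
force: [-0.4, -0.8, -0.7]
opening: 0.007
```

Emit:
arm_command:
  translation:
    - [-0.15, 0, -0.42]
    - [-0.31, 0, -0.84]
    - [-0.31, 0, -0.84]
  rotation:
    - [0, 0.05, 0]
    - [0, 0.11, 0]
    - [0, 0.11, 0]
  grip: [1, 1, 1]

```text
time_s: 3.0
position: [0.4082, -0.1901, 0.3004]
tcp_rot: [[-1.0, -0.001, 0.015], [-0.015, 0.001, -1.0], [0.001, -1.0, -0.001]]
force: [-0.9, -0.7, 0.1]
opening: 0.01
```

Emit:
arm_command:
  translation:
    - [-0.1, 0, -0.43]
    - [-0.21, 0, -0.86]
    - [-0.21, 0, -0.86]
  rotation:
    - [0, 0.05, 0]
    - [0, 0.11, 0]
    - [0, 0.11, 0]
  grip: [1, 1, 1]

```text
time_s: 3.3
position: [0.4247, -0.1216, 0.3005]
tcp_rot: [[-0.995, 0.0, -0.099], [0.099, 0.0, -0.995], [-0.0, -1.0, -0.0]]
force: [-0.2, -0.3, 0.3]
opening: 0.006
```

Emit:
arm_command:
  translation:
    - [-0.05, 0, -0.44]
    - [-0.11, 0, -0.88]
    - [-0.11, 0, -0.88]
  rotation:
    - [0, 0.05, 0]
    - [0, 0.11, 0]
    - [0, 0.11, 0]
  grip: [1, 1, 1]

```text
time_s: 3.6
position: [0.4412, -0.0528, 0.3006]
tcp_rot: [[-0.977, 0.001, -0.213], [0.213, -0.0, -0.977], [-0.001, -1.0, 0.0]]
force: [-0.4, -0.8, -0.1]
opening: 0.006
```

Emit:
arm_command:
  translation:
    - [0.05, 0, -0.47]
    - [0.11, 0, -0.93]
    - [0.11, 0, -0.93]
  rotation:
    - [0, 0, 0]
    - [0, 0, 0]
    - [0, 0, 0]
  grip: [1, 1, 1]

```text
time_s: 3.9
position: [0.4485, 0.0218, 0.3005]
tcp_rot: [[-0.977, 0.001, -0.212], [0.212, -0.0, -0.977], [-0.001, -1.0, 0.0]]
force: [-0.5, -0.6, -0.1]
opening: 0.006
```

Emit:
arm_command:
  translation:
    - [0.05, 0, -0.47]
    - [0.11, 0, -0.93]
    - [0.11, 0, -0.93]
  rotation:
    - [0, 0, 0]
    - [0, 0, 0]
    - [0, 0, 0]
  grip: [1, 1, 1]

```text
time_s: 4.2
position: [0.4566, 0.0963, 0.3006]
tcp_rot: [[-0.977, 0.001, -0.212], [0.212, -0.0, -0.977], [-0.001, -1.0, -0.0]]
force: [-0.3, 0.3, 1.1]
opening: 0.006
```

Emit:
arm_command:
  translation:
    - [0.05, 0, -0.47]
    - [0.11, 0, -0.93]
    - [0.11, 0, -0.93]
  rotation:
    - [0, 0, 0]
    - [0, 0, 0]
    - [0, 0, 0]
  grip: [1, 1, 1]

```text
time_s: 4.5
position: [0.4646, 0.1708, 0.3006]
tcp_rot: [[-0.977, 0.002, -0.213], [0.213, 0.0, -0.977], [-0.002, -1.0, -0.001]]
force: [0.2, -0.3, -0.5]
opening: 0.009
```

Emit:
arm_command:
  translation:
    - [0.05, 0, -0.47]
    - [0.11, 0, -0.93]
    - [0.11, 0, -0.93]
  rotation:
    - [0, 0, 0]
    - [0, 0, 0]
    - [0, 0, 0]
  grip: [1, 1, 1]

```text
time_s: 4.8
position: [0.4723, 0.2454, 0.3005]
tcp_rot: [[-0.977, 0.002, -0.214], [0.214, 0.0, -0.977], [-0.002, -1.0, -0.001]]
force: [0.0, -0.4, 1.0]
opening: 0.006
```

Run:
```python
from plan import *
p,R=st(); print(p,R.round(3),bot.read_state()['time_s']); Q=orient(IY,0)
L=lambda x,z: tcp(T(IP,IY,[x,0,z]),Q)
plan(p,R,[('down',L(-83,130),Q,2),('push',L(24,130),Q,3)])
```

```text
[0.47233754 0.24541532 0.30051243] [[-0.977  0.002 -0.214]
 [ 0.214  0.    -0.977]
 [-0.002 -1.    -0.001]] 4.8
down 1 [0.0, 0.93, -0.02] [0.0, -0.003, -0.001] -> [0.473 0.247 0.226] 
down 2 [0.0, 0.93, -0.01] [0.001, -0.002, -0.001] -> [0.473 0.248 0.152] 
push 1 [-0.44, -0.0, -0.0] [-0.0, -0.0, 0.0] -> [0.508 0.24  0.152] 
push 2 [-0.45, -0.0, -0.0] [-0.0, -0.0, 0.0] -> [0.543 0.233 0.152] 
push 3 [-0.44, -0.0, -0.01] [-0.0, -0.0, 0.0] -> [0.577 0.226 0.152]
```

Emit:
arm_command:
  translation:
    - [0.05, 0.45, -0.02]
    - [0.1, 0.93, -0.02]
    - [0.1, 0.93, -0.02]
  rotation:
    - [0, 0, 0]
    - [0, 0, 0]
    - [0, 0, 0]
  grip: [1, 1, 1]

```text
time_s: 5.1
position: [0.4598, 0.2445, 0.2219]
tcp_rot: [[-0.976, -0.011, -0.217], [0.217, -0.005, -0.976], [0.01, -1.0, 0.007]]
force: [-1.3, 0.3, 0.4]
opening: 0.006
```

Emit:
arm_command:
  translation:
    - [0, 0.3, -0.01]
    - [0, 0.6, -0.01]
    - [0, 0.93, -0.01]
    - [0, 0.93, -0.01]
  rotation:
    - [0, 0, 0]
    - [0, 0, 0]
    - [0, 0, 0]
    - [0, 0, 0]
  grip: [1, 1, 1, 1]

```text
time_s: 5.5
position: [0.4628, 0.2468, 0.1505]
tcp_rot: [[-0.976, -0.004, -0.217], [0.217, -0.002, -0.976], [0.004, -1.0, 0.003]]
force: [-0.3, -0.1, -0.7]
opening: 0.002
```

Run:
```python
from h import *
a=cap('scene')['image'][170:310,260:460]; b=cap('top')['image'][130:330,170:370]
cv2.imwrite('pics/l1.png',cv2.convertScaleAbs(np.hstack([cv2.resize(a,(400,280)),cv2.resize(b,(400,400))[:280]]),alpha=1.5))
```

```text
(no output)
```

View pics/l1.png

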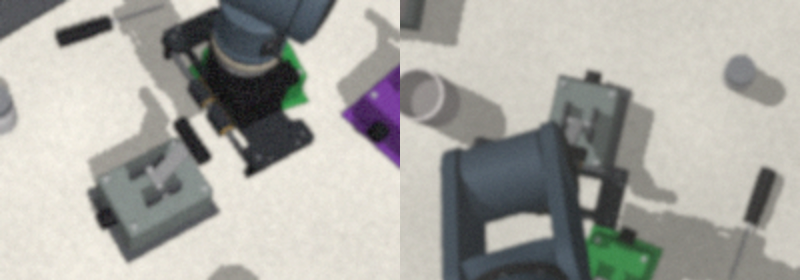

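The gripper sits just behind the black grip bar (about (192,140) in the crop) and is roughly centred on it. Pushing.

Emit:
arm_command:
  translation:
    - [-0.15, 0, 0]
    - [-0.3, 0, 0]
    - [-0.45, 0, 0]
    - [-0.6, 0, 0]
  rotation:
    - [0, 0, 0]
    - [0, 0, 0]
    - [0, 0, 0]
    - [0, 0, 0]
  grip: [1, 1, 1, 1]

```text
time_s: 6.0
position: [0.5114, 0.2384, 0.1525]
tcp_rot: [[-0.976, 0.001, -0.216], [0.216, 0.0, -0.976], [-0.001, -1.0, -0.001]]
force: [-0.9, 0.8, 1.2]
opening: 0.002
```

Emit:
arm_command:
  translation:
    - [-0.15, 0, 0]
    - [-0.3, 0, 0]
    - [-0.45, 0, 0]
    - [-0.6, 0, 0]
  rotation:
    - [0, 0, 0]
    - [0, 0, 0]
    - [0, 0, 0]
    - [0, 0, 0]
  grip: [1, 1, 1, 1]

```text
time_s: 6.4
position: [0.5578, 0.2279, 0.1516]
tcp_rot: [[-0.976, 0.0, -0.216], [0.216, -0.0, -0.976], [-0.0, -1.0, 0.0]]
force: [-0.4, -0.2, 0.3]
opening: 0.006
```

Emit:
arm_command:
  translation:
    - [-0.08, 0, 0]
    - [-0.15, 0, 0]
    - [-0.2, 0, 0]
    - [-0.2, 0, 0]
  rotation:
    - [0, 0, 0]
    - [0, 0, 0]
    - [0, 0, 0]
    - [0, 0, 0]
  grip: [1, 1, 1, 1]

```text
time_s: 6.8
position: [0.5704, 0.2251, 0.1513]
tcp_rot: [[-0.976, -0.005, -0.217], [0.217, 0.0, -0.976], [0.005, -1.0, 0.001]]
force: [-4.9, 1.3, 1.3]
opening: 0.007
```

Run:
```python
from ov import *
for n in ['scene','top']:
    c=cap(n)
    for g in (-45,45): print(n,g,proj(c,T((.554,.231),np.radians(-12),[g,0,146])).round(0))
    print([(np.round(np.array(d['point'])*[640,400],1).tolist(),round(d['conf'],2)) for d in models.spot_point(n,'lever_grip')])
```

```text
scene -45 [[355. 240.]]
scene 45 [[322. 258.]]
[([491.9, 187.4], 0.88), ([405.1, 182.6], 0.55), ([323.6, 260.1], 0.52), ([275.4, 150.1], 0.42)]
top -45 [[251. 205.]]
top 45 [[258. 171.]]
[]
```

Emit:
arm_command:
  translation:
    - [0.25, 0, 0]
    - [0.5, -0.2, 0]
    - [0.6, -0.6, 0]
    - [0.6, -1, 0]
    - [0.6, -1, 0]
  rotation:
    - [0, 0, 0]
    - [0, 0, 0]
    - [0, 0, 0]
    - [0, 0, 0]
    - [0, 0, 0]
  grip: [1, 1, 1, 1, 1]

```text
time_s: 7.5
position: [0.5298, 0.236, 0.237]
tcp_rot: [[-0.976, 0.014, -0.216], [0.216, 0.002, -0.976], [-0.014, -1.0, -0.005]]
force: [0.4, 0.7, 0.5]
opening: 0.005
```

Emit:
arm_command:
  translation:
    - [0.3, -0.4, 0.3]
    - [0.6, -0.8, 0.6]
    - [0.6, -0.8, 0.6]
  rotation:
    - [0, 0, 0]
    - [0, 0, 0]
    - [0, 0, 0]
  grip: [1, 1, 1]

```text
time_s: 7.8
position: [0.4679, 0.1976, 0.299]
tcp_rot: [[-0.976, 0.007, -0.217], [0.217, -0.0, -0.976], [-0.007, -1.0, -0.001]]
force: [0.9, 0.1, -1.0]
opening: 0.008
```

```bash
cat > t2.py <<'E'
from plan import *
p,R=st(); print(p,bot.read_state()['time_s']); Q=orient(PY,42)
L=lambda x,z: tcp(T(PP,PY,[x,0,z]),Q)
plan(p,R,[('B',L(-80,260),Q,7),('A',L(-58,168),Q,2),('in',L(12,92),Q,2)])
E
python3 t2.py
python3 - <<'E'
from h import *
a=cap('scene')['image'][170:310,260:460]; b=cap('top')['image'][130:330,170:370]
cv2.imwrite('pics/l2.png',cv2.convertScaleAbs(np.hstack([cv2.resize(a,(400,280)),cv2.resize(b,(400,400))[:280]]),alpha=1.5))
E
```

```text
[0.46790665 0.19759269 0.29900079] 7.8
B 1 [-0.11, 0.04, 0.65] [-0.008, -0.021, 0.099] -> [0.465 0.145 0.296] 
B 2 [-0.09, 0.05, 0.66] [-0.008, -0.02, 0.099] -> [0.462 0.092 0.292] 
B 3 [-0.07, 0.04, 0.66] [-0.007, -0.021, 0.099] -> [0.459 0.039 0.29 ] 
B 4 [-0.05, 0.05, 0.66] [-0.008, -0.02, 0.099] -> [ 0.456 -0.014  0.286] 
B 5 [-0.03, 0.05, 0.66] [-0.008, -0.021, 0.098] -> [ 0.453 -0.067  0.283] 
B 6 [-0.01, 0.04, 0.67] [-0.008, -0.02, 0.099] -> [ 0.45  -0.121  0.28 ] 
B 7 [0.0, 0.04, 0.66] [-0.007, -0.021, 0.099] -> [ 0.448 -0.173  0.277] 
A 1 [0.28, 0.52, -0.0] [-0.0, 0.0, 0.0] -> [ 0.459 -0.174  0.231] 
A 2 [0.29, 0.52, -0.0] [-0.0, 0.0, 0.0] -> [ 0.469 -0.175  0.184] 
in 1 [-0.01, 0.65, -0.0] [-0.0, 0.0, 0.0] -> [ 0.505 -0.177  0.146] 
in 2 [-0.01, 0.64, -0.0] [-0.0, 0.0, 0.0] -> [ 0.539 -0.179  0.109]
```

View pics/l2.png

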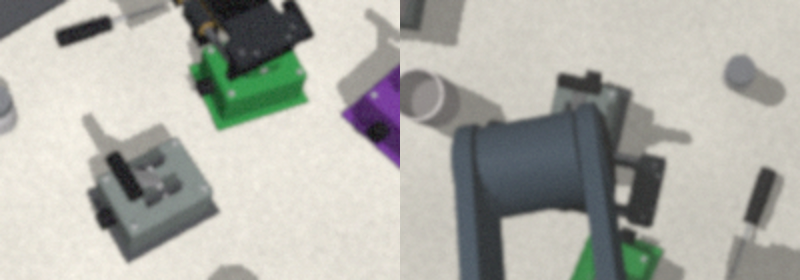

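The lever now leans to the far (+x) side, with the grip at about (123,175) in the crop. Moving to the pedal with the tool leaning.

Emit:
arm_command:
  translation:
    - [-0.05, 0.02, 0.33]
    - [-0.11, 0.04, 0.65]
    - [-0.11, 0.04, 0.65]
  rotation:
    - [0, -0.01, 0.05]
    - [-0.01, -0.02, 0.1]
    - [-0.01, -0.02, 0.1]
  grip: [1, 1, 1]

```text
time_s: 8.2
position: [0.4646, 0.1444, 0.2907]
tcp_rot: [[-0.975, 0.102, -0.197], [0.197, -0.013, -0.98], [-0.102, -0.995, -0.008]]
force: [-0.2, 1.2, 0.2]
opening: 0.001
```

Emit:
arm_command:
  translation:
    - [-0.05, 0.02, 0.33]
    - [-0.09, 0.05, 0.66]
    - [-0.09, 0.05, 0.66]
  rotation:
    - [0, -0.01, 0.05]
    - [-0.01, -0.02, 0.1]
    - [-0.01, -0.02, 0.1]
  grip: [1, 1, 1]

```text
time_s: 8.5
position: [0.4619, 0.0915, 0.2873]
tcp_rot: [[-0.963, 0.205, -0.176], [0.175, -0.021, -0.984], [-0.206, -0.979, -0.016]]
force: [-0.4, 0.3, -0.7]
opening: 0.006
```

Emit:
arm_command:
  translation:
    - [-0.04, 0.02, 0.33]
    - [-0.07, 0.04, 0.66]
    - [-0.07, 0.04, 0.66]
  rotation:
    - [0, -0.01, 0.05]
    - [-0.01, -0.02, 0.1]
    - [-0.01, -0.02, 0.1]
  grip: [1, 1, 1]

```text
time_s: 8.8
position: [0.4593, 0.0386, 0.2849]
tcp_rot: [[-0.939, 0.307, -0.154], [0.153, -0.027, -0.988], [-0.308, -0.951, -0.022]]
force: [-0.4, 0.6, -0.1]
opening: 0.003
```

Emit:
arm_command:
  translation:
    - [-0.02, 0.02, 0.33]
    - [-0.05, 0.05, 0.66]
    - [-0.05, 0.05, 0.66]
  rotation:
    - [0, -0.01, 0.05]
    - [-0.01, -0.02, 0.1]
    - [-0.01, -0.02, 0.1]
  grip: [1, 1, 1]

```text
time_s: 9.1
position: [0.457, -0.0145, 0.2816]
tcp_rot: [[-0.904, 0.406, -0.132], [0.13, -0.031, -0.991], [-0.407, -0.913, -0.025]]
force: [-0.2, 0.2, 0.1]
opening: 0.008
```

Emit:
arm_command:
  translation:
    - [-0.02, 0.02, 0.33]
    - [-0.03, 0.05, 0.66]
    - [-0.03, 0.05, 0.66]
  rotation:
    - [0, -0.01, 0.05]
    - [-0.01, -0.02, 0.1]
    - [-0.01, -0.02, 0.1]
  grip: [1, 1, 1]

```text
time_s: 9.4
position: [0.4549, -0.0664, 0.2783]
tcp_rot: [[-0.859, 0.501, -0.106], [0.104, -0.031, -0.994], [-0.502, -0.865, -0.025]]
force: [-0.4, 0.0, 0.2]
opening: 0.004
```

Emit:
arm_command:
  translation:
    - [0, 0.02, 0.33]
    - [-0.01, 0.04, 0.67]
    - [-0.01, 0.04, 0.67]
  rotation:
    - [0, -0.01, 0.05]
    - [-0.01, -0.02, 0.1]
    - [-0.01, -0.02, 0.1]
  grip: [1, 1, 1]

```text
time_s: 9.7
position: [0.4521, -0.1198, 0.275]
tcp_rot: [[-0.803, 0.591, -0.08], [0.078, -0.03, -0.997], [-0.591, -0.806, -0.022]]
force: [-0.2, 0.5, -0.5]
opening: 0.006
```

Emit:
arm_command:
  translation:
    - [0, 0.02, 0.33]
    - [0, 0.04, 0.66]
    - [0, 0.04, 0.66]
    - [0, 0.04, 0.66]
  rotation:
    - [0, -0.01, 0.05]
    - [-0.01, -0.02, 0.1]
    - [-0.01, -0.02, 0.1]
    - [-0.01, -0.02, 0.1]
  grip: [1, 1, 1, 1]

```text
time_s: 10.1
position: [0.4493, -0.1732, 0.2709]
tcp_rot: [[-0.739, 0.671, -0.059], [0.056, -0.027, -0.998], [-0.671, -0.741, -0.018]]
force: [-0.0, 0.9, 0.3]
opening: 0.002
```

```bash
sed -i "s/('B',L(-80,260),Q,7),//" t2.py; python3 t2.py; python3 t1.py "((.542,-.179),-3.5,(.554,.231),-12)" pics/o2.png
```

```text
[ 0.44926657 -0.17317768  0.27091329] 10.1
A 1 [0.27, 0.49, 0.01] [0.007, -0.005, -0.001] -> [ 0.46  -0.174  0.227] 
A 2 [0.27, 0.48, 0.01] [0.007, -0.005, -0.002] -> [ 0.469 -0.175  0.184] 
in 1 [-0.01, 0.65, -0.0] [-0.0, -0.0, 0.0] -> [ 0.505 -0.177  0.146] 
in 2 [-0.01, 0.64, -0.0] [-0.0, -0.0, 0.0] -> [ 0.539 -0.179  0.109]
```

View pics/o2.png

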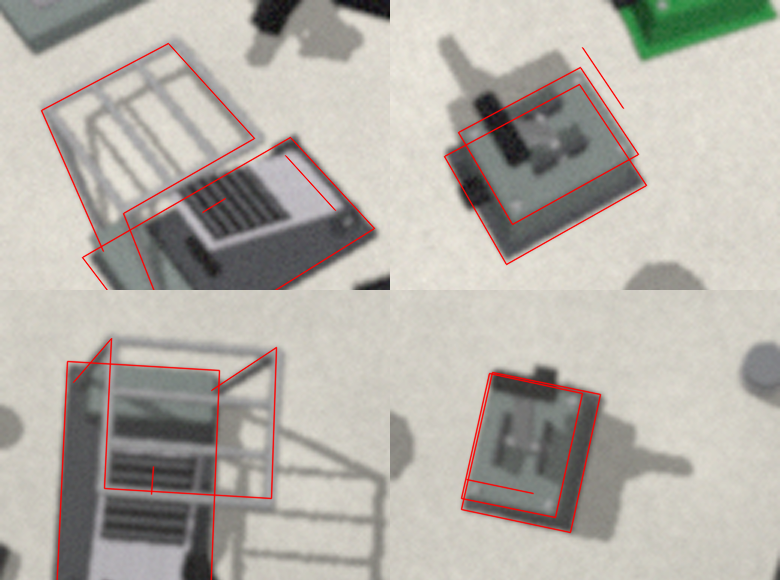

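The overlay fits the base and guard within about 3 mm. Entering under the front bar.

Emit:
arm_command:
  translation:
    - [0.13, 0.25, 0.01]
    - [0.27, 0.49, 0.01]
    - [0.27, 0.49, 0.01]
  rotation:
    - [0.01, -0.01, 0]
    - [0.014, -0.01, 0]
    - [0.014, -0.01, 0]
  grip: [1, 1, 1]

```text
time_s: 10.5
position: [0.4585, -0.1708, 0.2258]
tcp_rot: [[-0.742, 0.668, -0.058], [0.045, -0.038, -0.998], [-0.669, -0.743, -0.002]]
force: [0.3, -0.5, 0.0]
opening: 0.006
```

Emit:
arm_command:
  translation:
    - [0.13, 0.25, 0.01]
    - [0.27, 0.49, 0.01]
    - [0.27, 0.49, 0.01]
  rotation:
    - [0, 0, 0]
    - [0, 0, 0]
    - [0, 0, 0]
  grip: [1, 1, 1]

```text
time_s: 10.8
position: [0.469, -0.1733, 0.1829]
tcp_rot: [[-0.741, 0.669, -0.059], [0.045, -0.039, -0.998], [-0.67, -0.742, -0.001]]
force: [-0.0, 0.5, -0.1]
opening: 0.007
```

Emit:
arm_command:
  translation:
    - [0, 0.2, 0.02]
    - [0, 0.4, 0.02]
    - [0, 0.65, 0.02]
    - [0, 0.65, 0.02]
  rotation:
    - [0, 0, 0]
    - [0, 0, 0]
    - [0, 0, 0]
    - [0, 0, 0]
  grip: [1, 1, 1, 1]

```text
time_s: 11.2
position: [0.5049, -0.178, 0.1463]
tcp_rot: [[-0.738, 0.672, -0.059], [0.042, -0.041, -0.998], [-0.673, -0.74, 0.002]]
force: [-0.1, -0.3, 0.1]
opening: 0.004
```

Emit:
arm_command:
  translation:
    - [0, 0.15, 0.01]
    - [0, 0.3, 0.01]
    - [0, 0.45, 0.01]
    - [0, 0.6, 0.01]
    - [0, 0.6, 0.01]
  rotation:
    - [0, 0, 0]
    - [0, 0, 0]
    - [0, 0, 0]
    - [0, 0, 0]
    - [0, 0, 0]
  grip: [1, 1, 1, 1, 1]

```text
time_s: 11.7
position: [0.5362, -0.181, 0.1105]
tcp_rot: [[-0.739, 0.671, -0.06], [0.042, -0.042, -0.998], [-0.672, -0.74, 0.003]]
force: [-0.0, 0.1, 0.1]
opening: 0.009
```

```bash
python3 - <<'E'
from plan import *
p,R=st(); print(p,R.round(3),bot.read_state()['time_s']); Q=orient(PY,42)
L=lambda x,z: tcp(T(PP,PY,[x,0,z]),Q)
plan(p,R,[('touch',L(12,84),Q,1),('mid',L(17,68),Q,1),('stop',L(21,51),Q,1),('over',L(21,47),Q,1)])
E
python3 t1.py "((.542,-.179),None,(.554,.231),None)" pics/o3.png
```

```text
[ 0.53615673 -0.18104675  0.11054763] [[-0.739  0.671 -0.06 ]
 [ 0.042 -0.042 -0.998]
 [-0.672 -0.74   0.003]] 11.7
touch 1 [0.06, 0.12, -0.03] [-0.001, 0.003, -0.004] -> [ 0.539 -0.179  0.1  ] 
mid 1 [0.09, 0.19, -0.0] [-0.0, -0.0, -0.0] -> [ 0.544 -0.179  0.084] 
stop 1 [0.1, 0.19, -0.0] [-0.0, -0.0, -0.0] -> [ 0.548 -0.179  0.067] 
over 1 [0.03, 0.04, -0.0] [-0.0, -0.0, -0.0] -> [ 0.549 -0.179  0.063]
```

View pics/o3.png

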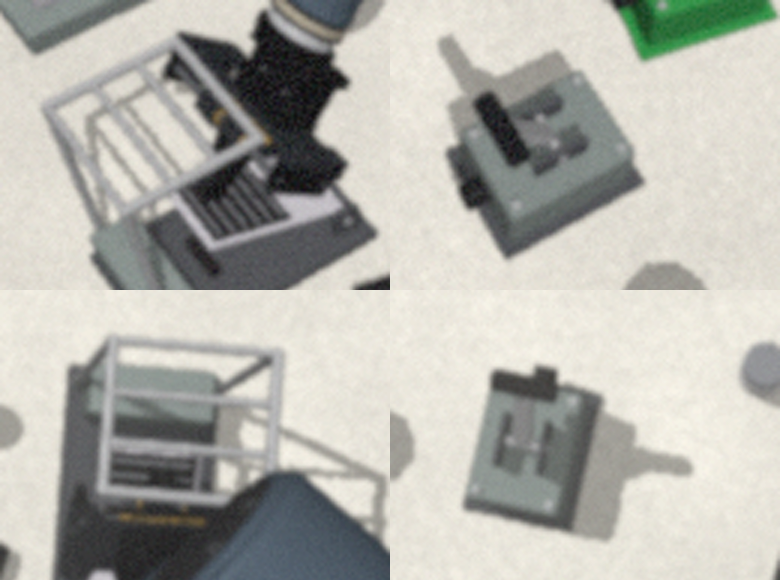

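The fingers are under the front bar above the tread and nothing is touching (force ~0). Pressing in steps while watching the force.

Emit:
arm_command:
  translation:
    - [0.03, 0.06, 0]
    - [0.06, 0.12, 0]
    - [0.06, 0.12, 0]
  rotation:
    - [0, 0, 0]
    - [0, 0, 0]
    - [0, 0, 0]
  grip: [1, 1, 1]

```text
time_s: 12.1
position: [0.5385, -0.1813, 0.0996]
tcp_rot: [[-0.739, 0.671, -0.061], [0.044, -0.042, -0.998], [-0.672, -0.74, 0.002]]
force: [-2.0, -0.0, 2.8]
opening: 0.005
```

Emit:
arm_command:
  translation:
    - [0.04, 0.1, 0]
    - [0.09, 0.19, 0]
    - [0.09, 0.19, 0]
  rotation:
    - [0, 0, 0]
    - [0, 0, 0]
    - [0, 0, 0]
  grip: [1, 1, 1]

```text
time_s: 12.4
position: [0.544, -0.1818, 0.0835]
tcp_rot: [[-0.738, 0.672, -0.061], [0.043, -0.042, -0.998], [-0.673, -0.739, 0.002]]
force: [0.4, -0.0, 6.5]
opening: 0.008
```

Emit:
arm_command:
  translation:
    - [0.04, 0.08, 0]
    - [0.08, 0.15, 0]
    - [0.08, 0.15, 0]
  rotation:
    - [0, 0, 0]
    - [0, 0, 0]
    - [0, 0, 0]
  grip: [1, 1, 1]

```text
time_s: 12.7
position: [0.5468, -0.182, 0.0705]
tcp_rot: [[-0.739, 0.671, -0.061], [0.044, -0.043, -0.998], [-0.673, -0.74, 0.002]]
force: [-1.8, 0.9, 7.8]
opening: 0.003
```

Emit:
arm_command:
  translation:
    - [0.03, 0.04, 0]
    - [0.03, 0.04, 0]
  rotation:
    - [0, 0, 0]
    - [0, 0, 0]
  grip: [1, 1]

```text
time_s: 12.9
position: [0.5472, -0.182, 0.0674]
tcp_rot: [[-0.737, 0.673, -0.062], [0.044, -0.043, -0.998], [-0.674, -0.739, 0.002]]
force: [-2.3, 0.2, 10.7]
opening: 0.003
```

Emit:
arm_command:
  translation:
    - [0.03, 0.03, 0]
    - [0.03, 0.03, 0]
  rotation:
    - [0, 0, 0]
    - [0, 0, 0]
  grip: [1, 1]

```text
time_s: 13.1
position: [0.5473, -0.182, 0.0665]
tcp_rot: [[-0.734, 0.677, -0.063], [0.045, -0.044, -0.998], [-0.678, -0.735, 0.002]]
force: [-9.3, 0.1, 25.3]
opening: 0.001
```

The force jumps to 25 N and the tool stops at z ≈ .066, as expected for the pedal stop. Holding for 1 s and taking a picture, then releasing.

Emit:
arm_command:
  translation:
    - [0, 0, 0]
    - [0, 0, 0]
    - [0, 0, 0]
    - [0, 0, 0]
    - [0, 0, 0]
  rotation:
    - [0, 0, 0]
    - [0, 0, 0]
    - [0, 0, 0]
    - [0, 0, 0]
    - [0, 0, 0]
  grip: [1, 1, 1, 1, 1]

```text
time_s: 13.6
position: [0.5473, -0.182, 0.0666]
tcp_rot: [[-0.734, 0.676, -0.062], [0.044, -0.044, -0.998], [-0.678, -0.735, 0.003]]
force: [-10.6, 0.1, 24.8]
opening: 0.005
```

```bash
python3 t1.py "((.542,-.179),-3.5,(.554,.231),-12)" pics/o4.png
```

Emit:
arm_command:
  translation:
    - [0, 0, 0]
    - [0, 0, 0]
    - [0, 0, 0]
    - [0, 0, 0]
  rotation:
    - [0, 0, 0]
    - [0, 0, 0]
    - [0, 0, 0]
    - [0, 0, 0]
  grip: [1, 1, 1, 1]

```text
time_s: 14.1
position: [0.5473, -0.182, 0.0666]
tcp_rot: [[-0.734, 0.676, -0.062], [0.044, -0.044, -0.998], [-0.678, -0.735, 0.003]]
force: [-9.4, -1.4, 24.8]
opening: 0.003
```

Emit:
arm_command:
  translation:
    - [-0.06, -0.15, 0]
    - [-0.12, -0.3, 0]
    - [-0.18, -0.45, 0]
    - [-0.2, -0.7, 0]
    - [-0.2, -0.7, 0]
  rotation:
    - [0, 0, 0]
    - [0, 0, 0]
    - [0, 0, 0]
    - [0, 0, 0]
    - [0, 0, 0]
  grip: [1, 1, 1, 1, 1]

```text
time_s: 14.6
position: [0.5196, -0.1798, 0.1159]
tcp_rot: [[-0.741, 0.669, -0.061], [0.043, -0.043, -0.998], [-0.67, -0.742, 0.003]]
force: [-0.9, 0.0, -0.5]
opening: 0.005
```

Emit:
arm_command:
  translation:
    - [0, -0.3, 0]
    - [0, -0.6, 0]
    - [0, -0.9, 0]
    - [0, -0.9, 0]
  rotation:
    - [0, 0, 0]
    - [0, 0, 0]
    - [0, 0, 0]
    - [0, 0, 0]
  grip: [1, 1, 1, 1]

```text
time_s: 15.0
position: [0.4715, -0.1769, 0.169]
tcp_rot: [[-0.74, 0.669, -0.062], [0.044, -0.044, -0.998], [-0.671, -0.742, 0.003]]
force: [0.6, -0.3, -0.6]
opening: 0.007
```

Emit:
arm_command:
  translation:
    - [0, -0.3, 0]
    - [-0.2, -0.6, 0]
    - [-0.3, -0.9, 0]
    - [-0.3, -0.9, 0]
    - [-0.3, -0.9, 0]
  rotation:
    - [0, 0, 0]
    - [0, 0, 0]
    - [0, 0, 0]
    - [0, 0, 0]
    - [0, 0, 0]
  grip: [1, 1, 1, 1, 1]

```text
time_s: 15.5
position: [0.4427, -0.1756, 0.2377]
tcp_rot: [[-0.74, 0.67, -0.061], [0.043, -0.043, -0.998], [-0.672, -0.741, 0.003]]
force: [-0.2, -0.7, -0.2]
opening: 0.01
```

Run:
```python
from h import *
a=cap('scene')['image']; b=cap('top')['image']
o=cv2.imread('pics/o4.png')[:290,:390]
f=lambda i,s: cv2.convertScaleAbs(cv2.resize(i,s),alpha=1.4)
z=cv2.resize(cv2.convertScaleAbs(a[90:187,170:300],alpha=1.5),(390,291),interpolation=cv2.INTER_CUBIC)[:290]
cv2.imwrite('pics/e.png',np.vstack([np.hstack([o,z]),np.hstack([f(a,(390,244)),f(b,(390,244))])]))
s=bot.read_state(); print(s['time_s'],s['position'],s['force'])
for n,t in [('scene','pedal_pad'),('scene','jar'),('scene','adapter'),('scene','screwdriver'),('top','mug'),('top','jar'),('top','pedal_pad')]:
    print(n,t,[(np.round(np.array(d['point'])*[640,400],1).tolist(),round(d['conf'],2)) for d in models.spot_point(n,t)[:2]])
```

```text
15.6 [ 0.44245573 -0.17505014  0.23684512] [ 0.98892631 -0.99612772  0.9873303 ]
scene pedal_pad [([241.8, 158.9], 0.76)]
scene jar [([257.5, 231.6], 0.94)]
scene adapter [([187.1, 244.7], 0.88), ([318.3, 178.8], 0.26)]
scene screwdriver [([314.6, 180.0], 0.78), ([243.6, 118.3], 0.65)]
top mug []
top jar [([338.2, 168.3], 0.57)]
top pedal_pad [([406.3, 194.1], 0.57)]
```

View pics/e.png

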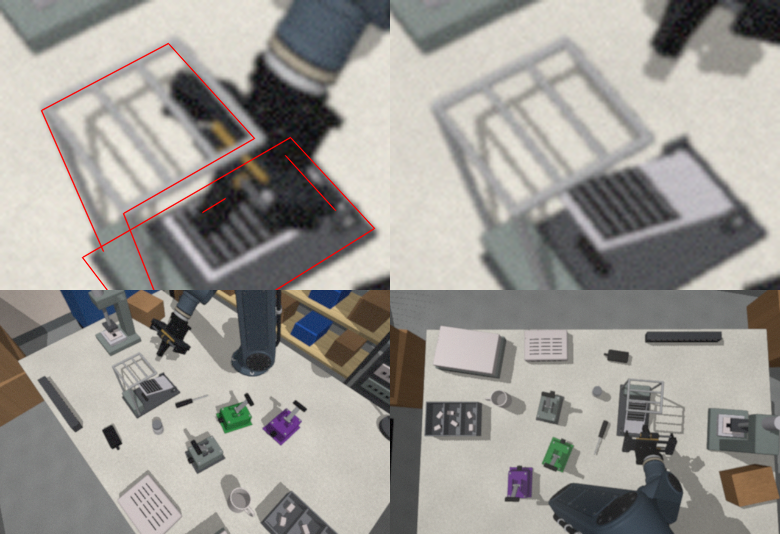

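The pedal is back at rest: the pad is at (241.8,158.9), against (242.3,160.6) at the start. The lever is still over, and the loose things are where they were. Handing in.

```bash
python3 -c "
from rig import bot
print(bot.hand_in())"
```

```text
the job is handed in; nothing more can be done
None
```

The job is done and handed in at about 15.6 s on the robot's clock, with the arm clear of everything.

- **Lever:** I pushed the grey isolator's lever over with closed fingers until it met about 5 N at its stop. The last pictures show it still leaning to the on side, with the grip within about 3 pixels of where "on" should be.
- **Pedal:** I went in under the front bar with the tool leaning 42° and pressed until the tool stopped. The force rose from about 11 N to 25 N at the expected depth, which marks the pedal's stop. I held it there for about 1.1 s, then backed out the same way. The pedal pad was then within about 2 pixels of where it was at the start.
- **Loose things:** The jar, screwdriver, adapter and mug look undisturbed in the last pictures. The detector put the jar and adapter 2 to 5 pixels from their first reading, which I took as its normal scatter because the arm was never near them. It missed the mug in the last top picture, but the mug is plainly standing there.
- **Forces:** The highest reading at the end of any move was about 27 N, at the pedal stop, well under the limits.

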